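Set the pipette and hold it leaning over the dish

ROBOT

A 6-joint arm with a two-finger parallel gripper is mounted at the origin on the work surface. World frame = base frame: x ahead of the robot, y to its left, z up, the work surface at z = 0. Lengths are in m, angles in rad, forces in N, time in s.
With the tool pointing down it reaches from about 0.425 to 0.95 m from the base axis. Payload 3.5 kg.
Tool frame: the origin (TCP) lies between the finger pads; the fingertips stand 22 mm ahead of it and the grasp point (between the pads) lies 3 mm ahead of it (robot.tip_extent is the distance from the TCP to the fingertips, in m); z points along the fingers, y is the line along which they close (so a half turn about z gives the same grasp; the last joint's range is limited). The gripper opens to 85 mm and grips with 20 to 120 N. Pads are 22 mm wide; open, the fingers measure 114 mm over their backs; the gripper's body (76 mm by 85 mm) begins 54 mm behind the grasp point. The pads swing forward as they close: fully open they stand 13 mm farther back than shut.
Start: joints at [-1.331, 0.286, 1.577, -0, 1.279, -0.15], TCP at [0.257, -0.624, 0.253] pointing down, gripper open.
Joint ranges: [-2.77, 2.77], [-0.9, 2.22], [0.21, 2.48], [-1.53, 4.67], [0.24, 2.81], [-2.84, 2.84]. Speed limits (rad/s): [2.79, 2.79, 3.14, 3.14, 3.14, 3.14].

INTERFACE

Orientations are given as a unit quaternion [x, y, z, w].
In Python, from station import robot, optics gives the robot as it stands.
- The arm moves only by the tool arm_command, never from a script. Its argument "series" is a list of rows, each a list of 3 entries, a list of its own where there are three numbers: the shift along the tool's x, y, z in m, then the turn about the tool's z in rad, then the opening, from 0 (shut) to 1 (fully open). A call has exactly 10 rows; each row is the pose to reach, as a shift and turn from the pose commanded when the call began, along the tool's axes at that moment; what a row does not reach only later rows make up. A row lasts 1/8 s, in which the tool goes at most 62.5 mm and 10.7 degrees, less where a joint would pass 70% of its speed; a pose out of reach is approached as far as the arm can. A call with a gripper value outside its range is refused whole. The fingers move at their own pace and stop on an object; the grip force is fixed at half the most. Time passes only in rows, so rows that repeat a pose let the fingers close, or fill a call up. It gives the time, the measured TCP pose, the force, the opening and the grip force at its end, in the units of the state.
- robot.read_state(): the state, without advancing time (a new reading comes with each control period).
- optics.camera(name): name is "scene" or "top" or "wrist"; returns a dict with "frame" (420x560x3 uint8, red, green, blue), "camera_matrix" (3x3 intrinsics, pixels), "eye" and "rotation" of the camera in the world; the wrist camera has in their place "T_tool_cam" (4x4, takes a point from camera to tool coordinates, whose origin is the TCP and whose axes are the flange's). Camera axes: x right, y down, z forward; pixel columns grow to the right and rows downward; lengths in m; the calibration is good to about 2 mm. The wrist camera is an equidistant fisheye: a pixel r from the principal point sees the ray r / f radians off the axis. A picture is of the moment at which its call begins: read the wrist's pose just before it. There is no depth.
- robot.finish_job(): hands the job in; it is judged then, once.
Trained networks look in the newest picture that a camera, given by its name, has taken for a name from the list of things; names that differ only in an ending like _2 or _b are one class to them, and where a whole thing is asked for, a point or a joint stands for the part that bears it (a point fixed in the world has none). Each returns a list of dicts, best first, with "score" (0 to 1); they miss things now and then, are a little off and sometimes report something else, mostly with a low value. They report only what shows in the picture. A call takes as long as a camera call. They do not tell look-alikes from the thing itself.
- optics.cut_out(camera, query): "mask" (420x560 bool, what is visible of it).
- optics.place_of(camera, query): "at" ([x, y, z] in m, in the coordinates of the camera as it stood for that picture, good to about 4 mm: a listed point, or the origin of a listed thing).
The state is a dict: "t": time; "joint_pos": joint angles; "dq": joint speeds; "joint_torque": joint torques, N m; "eef_pos": TCP position; "tcp_rot": TCP orientation; "contact_force": force on the tool from outside, world axes, zero at the start; "torque": the same for the moment, N m; "finger_gap": opening from 0.0 (shut) to 1.0 (fully open); "gripper_force": force on a finger pad.
Only numpy, scipy, OpenCV 4.12 (cv2) and the standard library are available. Lean on these libraries where they do the work, as an engineer would, in place of code of your own. Each camera call takes 0.05 s, during which the arm holds its last target. There are 200 camera calls.

TASK

While the pipette with the finger hook still stands in its holder, turn its dial to 40; then draw it up out of the holder, lean it over to about 40 degrees from upright and bring its nozzle to a few centimetres above the middle of the white dish. Finish still holding it there, motionless and touching nothing but the gripper, with the dial still on 40; leave the dish, the holder and everything else where they stand.

Things in the scene. Friction and masses are not known exactly. Their poses are not given: they have to be found in the camera images.
- pipette: adjustable pipette, white, 192 mm long, about 0.14 kg, loose, upright in its holder. Origin at the nozzle tip, z towards the dial, -x towards the finger hook's side. Along z: tapered nozzle 0-40 mm; square barrel 20 x 20, 40-80 mm; flat-sided handle 36 (x) by 30 (y), 80-168 mm; collar 30 across, 168-172 mm; dial 172-192 mm. The hook reaches 47 mm from the axis, 14 mm wide, 144-161 mm.
- handle (a point): grip point on the pipette's axis inside the handle, 158 mm from the nozzle tip; axes as the pipette's. Pinch along its y (30 mm wide, flat) from above: the dial, narrower than the handle, then stands between the fingers and rises 34 mm above this point.
- dial (a joint): angle of the pipette's ribbed grey dial (25 mm across, 20 tall). At 0 its white pointer bar points over the finger hook. Grows clockwise seen from above, 0 to 3.14 rad. Each click, 22.5 degrees (0.393 rad), is worth 10 and has a black tick on the collar (0, 40, 80 longer): 40 is 1.571 rad, the pointer to the pipette's +y. Let go, it springs into the nearest click; turning takes up to 0.1 N m.
- dial_top (a point): centre of the dial's top face, 192 mm from the nozzle tip; z up along the pipette
- stand: the holder: fixed white block 95 mm high on a low grey foot. Origin on the work surface below the pipette's axis; the block runs from x -30 to 110 mm, y -28 to 28 mm. -x is the hook's side. The handle rests on the block, nozzle tip 15 mm above the surface; the tip must rise 80 mm to clear the block. The square pocket (21.5 mm) stops the pipette turning (play 0.1 rad).
- dish: the round white porcelain dish, loose, 0.2 kg, 90 mm across its rim and 26 mm high; origin at the centre of its underside, on the work surface
- slim: bystander: slim pipette without hook or dial, 20 mm thick, in the holder's round pocket, its top 167 mm above the work surface; origin at its lower tip, 9 mm above the work surface
- jar: bystander: specimen jar, 50 mm across, 65 mm high; origin at the centre of its underside
- timer: bystander: flat grey timer, 62 x 62 x 20 mm; origin at the centre of its underside
- rack: bystander: white rack of capped tubes, 100 x 220 mm (220 along its y), 103 mm high; origin at the centre of its underside
- tip_box: bystander: grey box of pipette tips, 85 x 120 x 60 mm; origin at the centre of its underside
- reagent: bystander: amber bottle, 64 mm across, 140 mm high; origin at the centre of its underside
- tweezers: bystander: steel tweezers lying flat, 125 mm long along x, 10 mm high; origin at the middle, on the work surface
Not all that is in view belongs to the job. Of the things like the pipette, leave any that is blue; of the rest the larger one is meant. Leave any blue or purple look-alike of the stand alone.

How it is judged:
By the outcome, as a careful person would: the job done as asked, in the order asked, and still so for the second after the job is handed in, while the arm keeps its last pose, push and grip.
It also fails if it takes over 48 s, if anything falls off the work surface, if the arm or the gripper's body presses on something with over 40 N, if the wrist force passes 120 N, or if a joint passes its speed limit or range.

## Working session

There is one attempt and no reset: what is moved stays moved. The work goes in short steps, Python scripts to look and compute and a tool call to move; the robot and the scene stay as the last step left them, time stands still between calls to the robot, and variables do not carry over. Pictures are saved under pics/ and viewed, at most 10 in all, crops included, and the job is handed in when it is done.

Besides the shell and the picture viewer there is one more tool, called after "Request:" as name(argument=value, ...), one argument or row to a line, values as JSON. arm_command: Moves the arm, as the interface text tells. Its arguments: {"type":"object","properties":{"series":{"type":"array"}},"required":["series"]}

```bash
mkdir -p pics; ls; cat > h.py <<'E'
import numpy as np, cv2
from station import robot, optics
from scipy.spatial.transform import Rotation as R
def snap(n):
    s=robot.read_state(); c=optics.camera(n)
    if 'eye' in c: Rm=np.array(c['rotation']); e=np.array(c['eye'])
    else:
        T=np.eye(4);T[:3,:3]=R.from_quat(s['tcp_rot']).as_matrix();T[:3,3]=s['eef_pos']
        T=T@np.array(c['T_tool_cam']); Rm=T[:3,:3]; e=T[:3,3]
    return c,Rm,e,s
def save(c,f): cv2.imwrite('pics/'+f,np.array(c['frame'])[:,:,::-1])
def find(n,qs,Rm,e):
    for q in qs:
        for d in optics.place_of(n,q)[:3]:
            print(n,q,round(d['score'],2),np.round(Rm@np.array(d['at'])+e,3))
E
python3 - <<'E'
from h import *
for n in ['top','scene']:
    c,Rm,e,s=snap(n); save(c,n+'0.png'); print(n,e,np.round(Rm,2).tolist())
    find(n,['pipette','handle','dial_top','stand','dish','slim','jar','timer','rack','tip_box','reagent','tweezers'],Rm,e)
print(s)
E
```

```text
pics
top [0.27388154 0.01865502 1.52684027] [0.71, -0.7, 0.05, -0.04]Traceback (most recent call last):
  File "<stdin>", line 4, in <module>
  File "h.py", line 15, in find
    print(n,q,round(d['score'],2),np.round(Rm@np.array(d['at'])+e,3))
                                           ~~^~~~~~~~~~~~~~~~~~
ValueError: matmul: Input operand 1 has a mismatch in its core dimension 0, with gufunc signature (n?,k),(k,m?)->(n?,m?) (size 3 is different from 4)
```

```bash
sed -i "s/Rm=np.array(c\['rotation'\])/Rm=R.from_quat(c['rotation']).as_matrix()/" h.py
python3 - <<'E'
from h import *
for n in ['top','scene']:
    c,Rm,e,s=snap(n); save(c,n+'0.png'); print(n,e,np.round(Rm,2).tolist())
    find(n,['pipette','handle','dial_top','stand','dish','slim','jar','timer','rack','tip_box','reagent','tweezers'],Rm,e)
print(s)
E
```

```text
top [0.27388154 0.01865502 1.52684027] [[0.01, -0.99, 0.12], [-1.0, -0.01, -0.01], [0.01, -0.12, -0.99]]
top pipette 0.56 [ 0.629 -0.184  0.015]
top handle 0.75 [ 0.273 -0.302  0.01 ]
top handle 0.69 [ 0.631 -0.188  0.174]
top handle 0.58 [ 0.42  -0.276  0.009]
top dial_top 0.55 [ 0.395 -0.27   0.01 ]
top dial_top 0.52 [ 0.303 -0.295  0.011]
top dial_top 0.41 [ 0.628 -0.182  0.208]
top stand 0.81 [ 0.707  0.145 -0.001]
top stand 0.72 [ 0.63  -0.185  0.003]
top stand 0.6 [0.302 0.174 0.001]
top dish 0.93 [ 0.556  0.229 -0.002]
top slim 0.59 [ 0.706 -0.206  0.008]
top slim 0.39 [ 0.551  0.229 -0.001]
top jar 0.69 [ 0.469 -0.016  0.003]
top timer 0.49 [ 0.608 -0.013  0.001]
top rack 0.69 [ 0.56   0.512 -0.003]
top tip_box 0.64 [ 0.631 -0.188  0.172]
top reagent 0.9 [ 0.77  -0.025  0.   ]
top tweezers 0.42 [ 0.399 -0.448 -0.001]
scene [ 1.26964274 -0.45237655  0.95092693] [[0.49, 0.57, -0.66], [0.87, -0.31, 0.38], [0.01, -0.76, -0.65]]
scene pipette 0.96 [ 0.122 -0.348  0.013]
scene pipette 0.8 [ 0.543 -0.295  0.011]
scene handle 0.89 [ 0.271 -0.299  0.017]
scene handle 0.87 [ 0.419 -0.2
[... 657 characters left out ...]
]
{'t': 0.75, 'joint_pos': array([-1.33101401e+00,  2.86253143e-01,  1.57663877e+00,  2.71416946e-05,
        1.27860465e+00, -1.49975275e-01]), 'dq': array([-0.00114083, -0.00024279,  0.00064466, -0.00083283, -0.0003187 ,
       -0.00148726]), 'joint_torque': array([-1.13377617e-03, -4.05880237e+01, -2.92896509e+01, -1.81754763e-04,
        4.00835324e-04,  8.64253138e-06]), 'eef_pos': array([ 0.25652666, -0.62436611,  0.25338934]), 'tcp_rot': array([9.81071903e-01, 1.93643792e-01, 1.51393179e-05, 4.74114287e-05]), 'contact_force': array([-0.43973638,  0.61045792, -0.05598661]), 'torque': array([ 0.02552469, -0.00366811, -0.01398178]), 'gripper_force': 0.0, 'finger_gap': 1.0016036767026066}
```

View pics/top0.png

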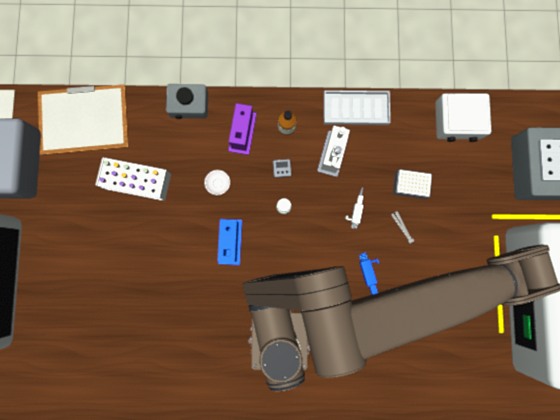

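View pics/scene0.png

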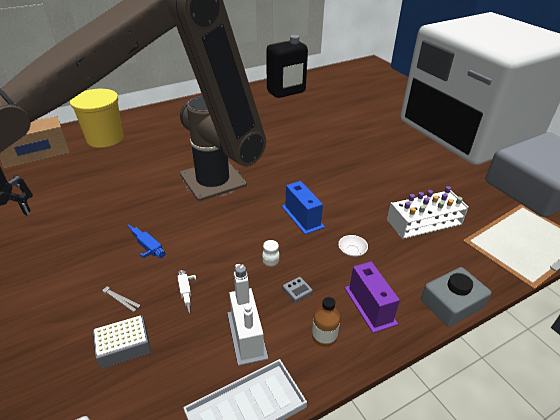

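The top picture shows the arm at the lower centre. The holder with the upright white pipette is at about (335,150), the small white decoy lies at (356,207) and the dish is at (217,182). The scene picture shows the same pipette in its white holder at (240,285) with the slim one behind it, and the dish at (353,245). The target is at about (0.631, -0.184), and the stand's +x points roughly 16° to the right of world x.

Request:
arm_command(
  series=[
    [[0.51,-0.265,-0.1],0.66,1],
    [[0.51,-0.265,-0.1],0.66,1],
    [[0.51,-0.265,-0.1],0.66,1],
    [[0.51,-0.265,-0.1],0.66,1],
    [[0.51,-0.265,-0.1],0.66,1],
    [[0.51,-0.265,-0.1],0.66,1],
    [[0.51,-0.265,-0.1],0.66,1],
    [[0.51,-0.265,-0.1],0.66,1],
    [[0.51,-0.265,-0.1],0.66,1],
    [[0.51,-0.265,-0.1],0.66,1],
  ],
)

```text
t: 2.65
eef_pos: [0.6293, -0.1826, 0.3543]
tcp_rot: [0.991, -0.133, 0.001, 0.0]
contact_force: [-0.4, 0.1, -0.5]
finger_gap: 0.999
gripper_force: 0.0
```

```bash
python3 - <<'E'
from h import *
c,Rm,e,s=snap('wrist'); save(c,'w1.png'); print(np.array(c['T_tool_cam']).round(3),c['camera_matrix'])
print(s['t'],s['eef_pos'],s['tcp_rot'],s['joint_pos'],robot.tip_extent)
find('wrist',['pipette','handle','dial_top','stand','slim','dish'],Rm,e)
for n in ['top','scene']:
    c,Rm,e,s=snap(n); find(n,['handle','dial_top','stand','slim'],Rm,e)
E
```

```text
[[-0.    -0.947 -0.32   0.083]
 [ 1.    -0.     0.     0.001]
 [-0.    -0.32   0.947 -0.121]
 [ 0.     0.     0.     1.   ]] [[325.1922621    0.         275.46359181]
 [  0.         325.1922621  209.83113776]
 [  0.           0.           1.        ]]
2.65 [ 0.6293115  -0.18256562  0.35429435] [ 9.91139432e-01 -1.32823354e-01  7.60406588e-04  6.20837428e-05] [-4.37071507e-01  1.86164774e-01  1.51358693e+00  3.39431947e-04
  1.44035266e+00  1.40011506e+00] 0.022
wrist pipette 0.97 [ 0.632 -0.186  0.018]
wrist pipette 0.63 [ 0.543 -0.297  0.012]
wrist handle 0.57 [ 0.419 -0.27   0.011]
wrist dial_top 0.42 [ 0.396 -0.264  0.01 ]
wrist stand 0.85 [ 0.629 -0.179  0.003]
wrist stand 0.66 [ 0.706  0.149 -0.003]
wrist slim 0.59 [ 0.705 -0.208  0.012]
wrist dish 0.82 [ 0.558  0.226 -0.   ]
top handle 0.51 [ 0.417 -0.274  0.008]
top dial_top 0.43 [ 0.398 -0.271  0.011]
top dial_top 0.4 [ 0.305 -0.296  0.012]
top stand 0.89 [ 0.711  0.145 -0.003]
top slim 0.4 [0.551 0.228 0.   ]
scene handle 0.87 [ 0.417 -0.265  0.014]
scene handle 0.75 [ 0.271 -0.298  0.017]
scene handle 0.71 [ 0.635 -0.185  0.171]
scene dial_top 0.59 [ 0.303 -0.291  0.013]
scene dial_top 0.53 [ 0.631 -0.182  0.206]
scene dial_top 0.38 [ 0.395 -0.265  0.011]
scene stand 0.97 [0.303 0.18  0.002]
scene stand 0.96 [0.707 0.149 0.002]
scene stand 0.82 [ 0.627 -0.178  0.004]
```

View pics/w1.png

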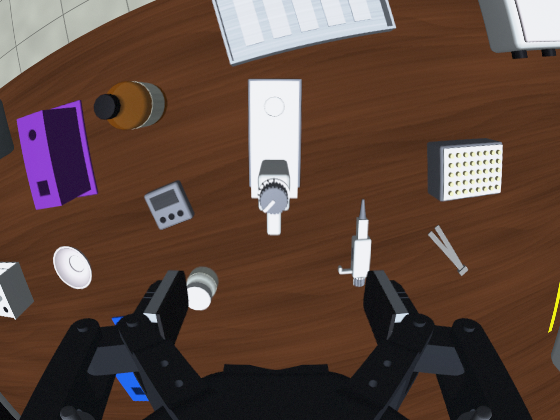

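The wrist picture shows the dial at about (273,200), the hook below it at (274,225) and the slim one's top at (274,106), with the block aligned to the image column. I'll crop to see the pointer and compute the dial position from pixels.

```bash
cat >> h.py <<'E'
def pix2w(u,v,z,c,Rm,e):
    K=np.array(c['camera_matrix']); d=np.array([u-K[0,2],v-K[1,2]]); r=np.hypot(*d); th=r/K[0,0]
    ray=Rm@np.append(d/max(r,1e-9)*np.sin(th),np.cos(th)); return e+ray*(z-e[2])/ray[2]
def w2pix(p,c,Rm,e):
    K=np.array(c['camera_matrix']); q=Rm.T@(np.array(p)-e); r=np.hypot(q[0],q[1]); th=np.arctan2(r,q[2])
    return K[:2,2]+K[0,0]*th*q[:2]/r
E
python3 - <<'E'
from h import *
c,Rm,e,s=snap('wrist'); im=np.array(c['frame'])[:,:,::-1]
cv2.imwrite('pics/w1c.png',cv2.resize(im[90:245,220:330],None,fx=5.1,fy=3.87*1,interpolation=cv2.INTER_CUBIC) if 0 else cv2.resize(im[145:245,220:330],None,fx=6,fy=6,interpolation=cv2.INTER_CUBIC))
for u,v,z in [(274,106,.167),(274,198,.207),(249,190,.095),(299,190,.095),(249,80,.095),(301,80,.095)]: print(u,v,pix2w(u,v,z,c,Rm,e).round(4))
E
```

```text
274 106 [ 0.7062 -0.2068  0.167 ]
274 198 [ 0.6315 -0.1862  0.207 ]
249 190 [ 0.6173 -0.1504  0.095 ]
299 190 [ 0.6012 -0.2086  0.095 ]
249 80 [ 0.743  -0.1871  0.095 ]
301 80 [ 0.7271 -0.2442  0.095 ]
```

View pics/w1c.png

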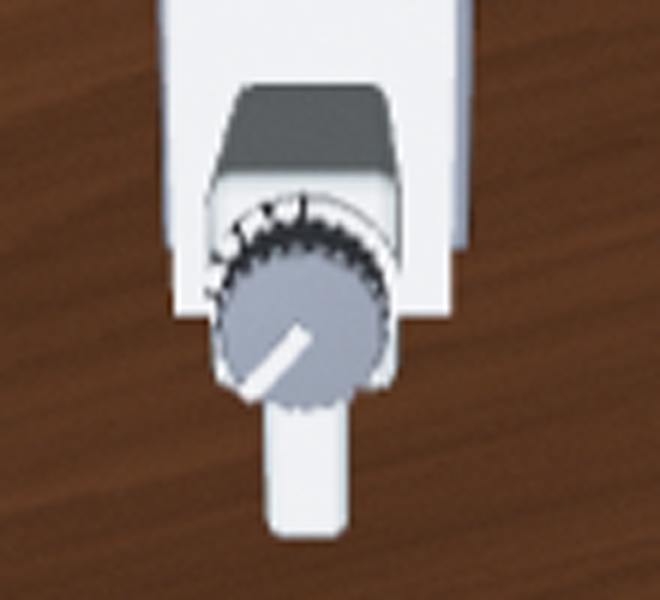

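The pointer runs from the dial centre at crop (304,330) to the lower left at (250,395), about 40–45° clockwise from the hook. So the dial reads 20 and needs about +45° more. I'll back off 45°, go down and check once from close by.

Request:
arm_command(
  series=[
    [[0.002,0.001,0.05],-0.2,1],
    [[0.002,0.001,0.09],-0.4,1],
    [[0.002,0.001,0.1],-0.55,1],
    [[0.002,0.001,0.104],-0.7,1],
    [[0.002,0.001,0.104],-0.8,1],
    [[0.002,0.001,0.104],-0.8,1],
    [[0.002,0.001,0.104],-0.8,1],
    [[0.002,0.001,0.104],-0.8,1],
    [[0.002,0.001,0.104],-0.8,1],
    [[0.002,0.001,0.104],-0.8,1],
  ],
)

```text
t: 4.8
eef_pos: [0.6292, -0.1869, 0.2494]
tcp_rot: [0.965, 0.262, 0.0, 0.0]
contact_force: [0.5, -1.2, -0.4]
finger_gap: 1.004
gripper_force: 0.0
```

```bash
python3 - <<'E'
from h import *
c,Rm,e,s=snap('wrist'); im=np.array(c['frame'])[:,:,::-1].copy()
print(s['t'],s['eef_pos'],s['tcp_rot'])
p=s['eef_pos'].copy();p[2]=.207; u=w2pix(p,c,Rm,e); print(u)
T=R.from_quat(s['tcp_rot']).as_matrix()
x0,y0=max(0,int(u[0])-70),max(0,int(u[1])-55); k=5.5
cr=cv2.resize(im[y0:y0+105,x0:x0+140],None,fx=k,fy=k,interpolation=cv2.INTER_CUBIC)
a=np.linspace(0,6.28,60); pts=np.array([w2pix(p+.0125*np.array([np.cos(t),np.sin(t),0]),c,Rm,e) for t in a])
cv2.polylines(cr,[((pts-[x0,y0]+.5)*k).astype(np.int32)],True,(0,0,255),1)
cv2.imwrite('pics/w2.png',cr); print(x0,y0)
find('wrist',['pipette','handle','dial_top','stand','slim'],Rm,e)
E
```

```text
4.8 [ 0.6292297  -0.18691797  0.249354  ] [9.65143623e-01 2.61720819e-01 1.76144681e-05 1.37623264e-05]
[272.965793   256.31937253]
202 201
wrist pipette 0.75 [ 0.555 -0.474 -0.003]
wrist pipette 0.71 [ 0.543 -0.299  0.011]
wrist pipette 0.65 [ 0.632 -0.184  0.014]
wrist handle 0.76 [ 0.417 -0.271  0.011]
wrist handle 0.75 [ 0.628 -0.184  0.175]
wrist dial_top 0.94 [ 0.628 -0.181  0.209]
wrist dial_top 0.56 [ 0.392 -0.264  0.013]
wrist stand 0.77 [ 0.706  0.15  -0.001]
wrist stand 0.59 [ 0.626 -0.18  -0.001]
wrist stand 0.26 [ 0.627 -0.187  0.174]
wrist slim 0.97 [ 0.709 -0.207  0.006]
```

View pics/w2.png

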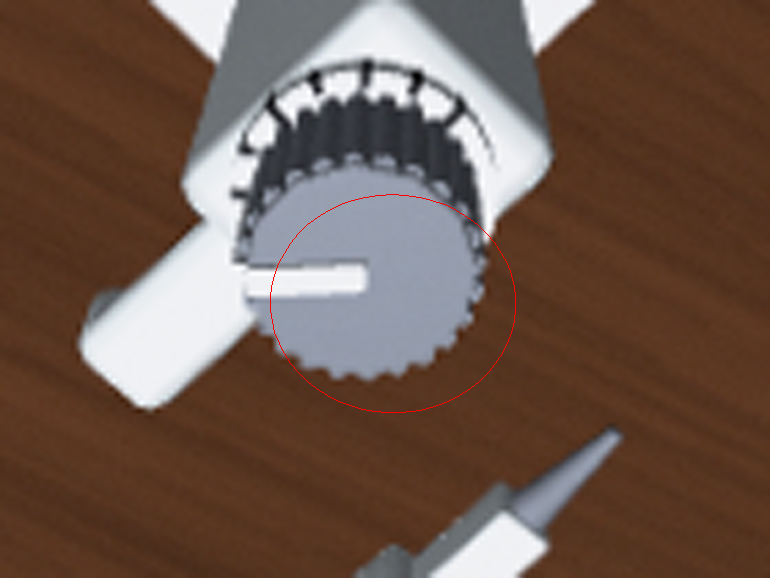

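The dial centre is at crop (365,270) against the red TCP circle's centre at (393,303), so I'll correct by +3.8 mm in tool x and -2.9 mm in tool y. The pointer is confirmed 45° from the hook. Next I descend and pinch the dial.

Request:
arm_command(
  series=[
    [[0.0038,-0.0029,0.0],0,1],
    [[0.0038,-0.0029,0.02],0,1],
    [[0.0038,-0.0029,0.036],0,1],
    [[0.0038,-0.0029,0.036],0,0.6],
    [[0.0038,-0.0029,0.036],0,0.4],
    [[0.0038,-0.0029,0.036],0,0],
    [[0.0038,-0.0029,0.036],0,0],
    [[0.0038,-0.0029,0.036],0,0],
    [[0.0038,-0.0029,0.036],0,0],
    [[0.0038,-0.0029,0.036],0,0],
  ],
)

```text
t: 6.35
eef_pos: [0.6314, -0.1826, 0.2144]
tcp_rot: [0.965, 0.262, 0.001, 0.0]
contact_force: [-0.5, 1.4, 5.4]
finger_gap: 0.254
gripper_force: 59.1
```

Request:
arm_command(
  series=[
    [[0,0,0],0.1,0],
    [[0,0,0],0.2,0],
    [[0,0,0],0.3,0],
    [[0,0,0],0.4,0],
    [[0,0,0],0.5,0],
    [[0,0,0],0.6,0],
    [[0,0,0],0.7,0],
    [[0,0,0],0.8,0],
    [[0,0,0],0.8,0],
    [[0,0,0],0.8,0],
  ],
)

```text
t: 7.6
eef_pos: [0.6313, -0.183, 0.2144]
tcp_rot: [0.991, -0.135, 0.001, 0.001]
contact_force: [-0.9, 0.5, 4.2]
finger_gap: 0.254
gripper_force: 59.1
```

Request:
arm_command(
  series=[
    [[0,0,0],0,0.3],
    [[0,0,0],0,0.6],
    [[0,0,0],0,1],
    [[0,0,0],0,1],
    [[0,0,-0.02],0,1],
    [[0,0,-0.036],0,1],
    [[0,0,-0.036],0,1],
    [[0,0,-0.036],0,1],
    [[0,0,-0.036],0,1],
    [[0,0,-0.036],0,1],
  ],
)

```text
t: 8.85
eef_pos: [0.6308, -0.1824, 0.2485]
tcp_rot: [0.991, -0.135, -0.001, -0.0]
contact_force: [-0.3, 0.2, -0.4]
finger_gap: 0.999
gripper_force: 0.0
```

```bash
python3 - <<'E'
from h import *
c,Rm,e,s=snap('wrist'); im=np.array(c['frame'])[:,:,::-1].copy()
print(s['t'],s['eef_pos'],s['tcp_rot'],s['joint_pos'])
p=s['eef_pos'].copy();p[2]=.207; u=w2pix(p,c,Rm,e); print(u)
x0,y0=max(0,int(u[0])-70),max(0,int(u[1])-65); k=5.5
cr=cv2.resize(im[y0:y0+105,x0:x0+140],None,fx=k,fy=k,interpolation=cv2.INTER_CUBIC)
a=np.linspace(0,6.28,60); pts=np.array([w2pix(p+.0125*np.array([np.cos(t),np.sin(t),0]),c,Rm,e) for t in a])
cv2.polylines(cr,[((pts-[x0,y0]+.5)*k).astype(np.int32)],True,(0,0,255),1)
cv2.imwrite('pics/w3.png',cr); print(x0,y0)
find('wrist',['pipette','handle','dial_top','stand','slim'],Rm,e)
E
```

```text
8.85 [ 0.63075895 -0.18236524  0.24852186] [ 9.90885539e-01 -1.34704904e-01 -6.27290660e-04 -2.08015460e-04] [-4.35738365e-01  2.50780320e-01  1.62882268e+00  2.71456913e-05
  1.26331116e+00  1.40528108e+00]
[273.89281528 258.44609407]
203 193
wrist pipette 0.79 [ 0.119 -0.343  0.017]
wrist pipette 0.7 [ 0.633 -0.186  0.013]
wrist pipette 0.58 [ 0.538 -0.297  0.012]
wrist handle 0.65 [ 0.628 -0.18   0.176]
wrist handle 0.56 [ 0.267 -0.302  0.013]
wrist dial_top 0.72 [ 0.63  -0.181  0.206]
wrist stand 0.98 [0.703 0.147 0.   ]
wrist stand 0.86 [ 0.305  0.183 -0.003]
wrist stand 0.58 [ 0.626 -0.18   0.   ]
wrist slim 0.65 [ 0.706 -0.205  0.008]
```

View pics/w3.png

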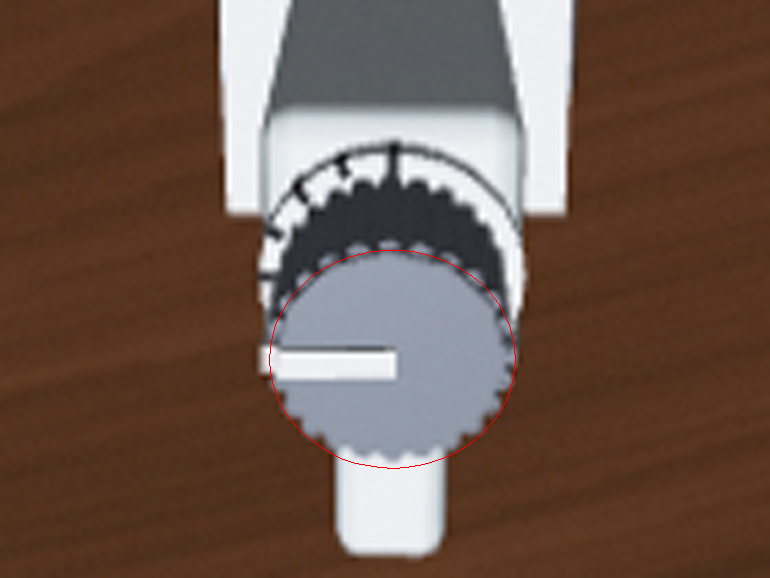

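The pointer at crop (265–395,362) now points straight to the +y side, so the dial is at 40. The TCP circle is centred on the dial and the tool is square to the handle. I'll go down and grip the handle.

Request:
arm_command(
  series=[
    [[0,0,0.03],0,1],
    [[0,0,0.06],0,1],
    [[0,0,0.072],0,1],
    [[0,0,0.072],0,0.7],
    [[0,0,0.072],0,0.5],
    [[0,0,0.072],0,0],
    [[0,0,0.072],0,0],
    [[0,0,0.072],0,0],
    [[0,0,0.072],0,0],
    [[0,0,0.072],0,0],
  ],
)

```text
t: 10.4
eef_pos: [0.632, -0.1827, 0.1792]
tcp_rot: [0.991, -0.135, 0.002, 0.0]
contact_force: [0.8, 1.1, 5.7]
finger_gap: 0.341
gripper_force: 60.0
```

Request:
arm_command(
  series=[
    [[0,0,-0.01],0,0],
    [[0,0,-0.03],0,0],
    [[0,0,-0.055],0,0],
    [[0,0,-0.08],0,0],
    [[0,0,-0.105],0,0],
    [[0,0,-0.12],0,0],
    [[0,0,-0.12],0,0],
    [[-0.03,0,-0.12],0,0],
    [[-0.065,0,-0.12],0,0],
    [[-0.065,0,-0.12],0,0],
  ],
)

```text
t: 11.65
eef_pos: [0.5661, -0.1641, 0.2954]
tcp_rot: [0.991, -0.135, -0.002, -0.001]
contact_force: [0.8, 0.7, -1.2]
finger_gap: 0.333
gripper_force: 59.7
```

```bash
python3 - <<'E'
from h import *
c,Rm,e,s=snap('scene'); save(c,'s2.png')
print(s['t'],s['eef_pos'],s['finger_gap'])
find('scene',['pipette','dial_top','handle','stand','slim'],Rm,e)
c,Rm,e,s=snap('wrist');find('wrist',['pipette','dial_top','handle'],Rm,e)
E
```

```text
11.65 [ 0.56614362 -0.16413379  0.2953805 ] 0.33316137585555905
scene pipette 0.98 [ 0.121 -0.347  0.014]
scene pipette 0.92 [ 0.566 -0.159  0.131]
scene pipette 0.82 [ 0.544 -0.297  0.011]
scene dial_top 0.5 [ 0.399 -0.265  0.011]
scene dial_top 0.46 [ 0.303 -0.291  0.013]
scene dial_top 0.43 [ 0.569 -0.163  0.321]
scene handle 0.89 [ 0.268 -0.301  0.015]
scene handle 0.84 [ 0.569 -0.166  0.289]
scene handle 0.62 [ 0.42  -0.268  0.014]
scene stand 0.97 [ 0.63  -0.179  0.003]
scene stand 0.72 [0.3   0.181 0.001]
scene stand 0.64 [0.708 0.148 0.004]
wrist pipette 0.76 [ 0.542 -0.295  0.011]
wrist pipette 0.67 [ 0.569 -0.165  0.135]
wrist pipette 0.43 [ 0.704 -0.207  0.007]
wrist dial_top 0.66 [ 0.397 -0.264  0.009]
wrist dial_top 0.63 [ 0.566 -0.166  0.328]
wrist dial_top 0.56 [ 0.299 -0.298  0.013]
wrist handle 0.85 [ 0.421 -0.267  0.011]
wrist handle 0.76 [ 0.269 -0.303  0.012]
wrist handle 0.71 [ 0.567 -0.166  0.292]
```

View pics/s2.png

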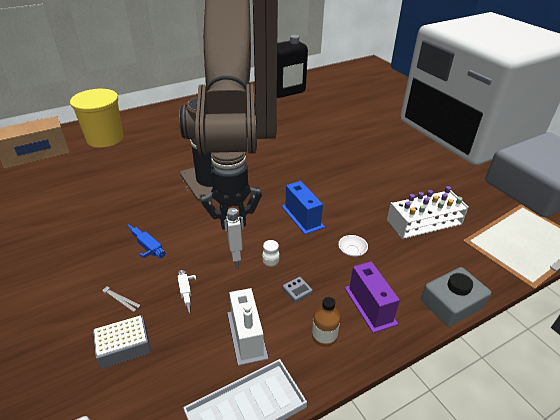

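The scene picture shows the pipette held upright at (235,240), clear of the holder at (245,320), with the slim one still in place. Next I lower it beside the block's near face and push the nozzle against the top edge, so it pivots between the pads.

Request:
arm_command(
  series=[
    [[0,0,0.03],0,0],
    [[0,0,0.057],0,0],
    [[0,0,0.057],0,0],
    [[0.02,0,0.057],0,0],
    [[0.031,0,0.057],0,0],
    [[0.043,0,0.058],0,0],
    [[0.055,0,0.059],0,0],
    [[0.067,0,0.061],0,0],
    [[0.079,0,0.064],0,0],
    [[0.079,0,0.064],0,0],
  ],
)

```text
t: 13.4
eef_pos: [0.6453, -0.1864, 0.2327]
tcp_rot: [0.991, -0.135, 0.0, -0.0]
contact_force: [-2.8, 1.9, 0.6]
finger_gap: 0.339
gripper_force: 60.0
```

```bash
cat > tilt.py <<'E'
from h import *
import sys
for n in ['scene','wrist']:
    c,Rm,e,s=snap(n); save(c,sys.argv[1]+n+'.png'); print(s['t'],s['eef_pos'].round(4),s['finger_gap'],s['contact_force'].round(1))
    find(n,['pipette','dial_top','handle'],Rm,e)
E
python3 tilt.py a
```

```text
13.4 [ 0.6453 -0.1864  0.2327] 0.33937528749837775 [-2.8  1.9  0.6]
scene pipette 0.77 [ 0.12  -0.345  0.014]
scene pipette 0.7 [ 0.591 -0.171  0.078]
scene pipette 0.68 [ 0.54  -0.294  0.011]
scene dial_top 0.69 [ 0.655 -0.189  0.26 ]
scene dial_top 0.62 [ 0.305 -0.286  0.013]
scene dial_top 0.57 [ 0.398 -0.265  0.009]
scene handle 0.65 [ 0.421 -0.265  0.016]
scene handle 0.59 [ 0.269 -0.302  0.013]
scene handle 0.58 [ 0.642 -0.184  0.227]
13.6 [ 0.6447 -0.1862  0.233 ] 0.34033191591064177 [-1.   1.2 -1.3]
wrist pipette 0.78 [ 0.595 -0.173  0.079]
wrist pipette 0.71 [ 0.541 -0.297  0.011]
wrist dial_top 0.93 [ 0.648 -0.189  0.259]
wrist handle 0.83 [ 0.418 -0.266  0.01 ]
wrist handle 0.57 [ 0.638 -0.188  0.232]
```

It pivots as intended, about 19° now with only 3 N of force. I'll continue to about 41°.

Request:
arm_command(
  series=[
    [[0.011,0,0.004],0,0],
    [[0.022,0,0.009],0,0],
    [[0.033,0,0.016],0,0],
    [[0.043,0,0.023],0,0],
    [[0.047,0,0.026],0,0],
    [[0.047,0,0.026],0,0],
    [[0.047,0,0.026],0,0],
    [[0.047,0,0.026],0,0],
    [[0.047,0,0.026],0,0],
    [[0.047,0,0.026],0,0],
  ],
)

```text
t: 15.05
eef_pos: [0.6899, -0.1989, 0.2074]
tcp_rot: [0.991, -0.135, 0.0, 0.0]
contact_force: [-1.2, -0.6, 0.5]
finger_gap: 0.342
gripper_force: 62.2
```

```bash
python3 tilt.py b
```

```text
15.05 [ 0.6899 -0.1989  0.2074] 0.34195627892927627 [-1.2 -0.6  0.5]
scene pipette 0.88 [ 0.122 -0.345  0.015]
scene pipette 0.76 [ 0.542 -0.294  0.01 ]
scene dial_top 0.6 [ 0.704 -0.205  0.232]
scene dial_top 0.52 [ 0.399 -0.267  0.016]
scene dial_top 0.46 [ 0.305 -0.287  0.013]
scene handle 0.92 [ 0.419 -0.267  0.014]
scene handle 0.56 [ 0.273 -0.298  0.018]
scene handle 0.5 [ 0.683 -0.199  0.202]
15.25 [ 0.6899 -0.1988  0.2074] 0.34283245018458663 [-0.7 -0.5 -0.3]
wrist pipette 0.61 [ 0.54  -0.298  0.012]
wrist dial_top 0.68 [ 0.299 -0.295  0.016]
wrist dial_top 0.57 [ 0.701 -0.202  0.234]
wrist handle 0.72 [ 0.27  -0.305  0.014]
```

View pics/bscene.png

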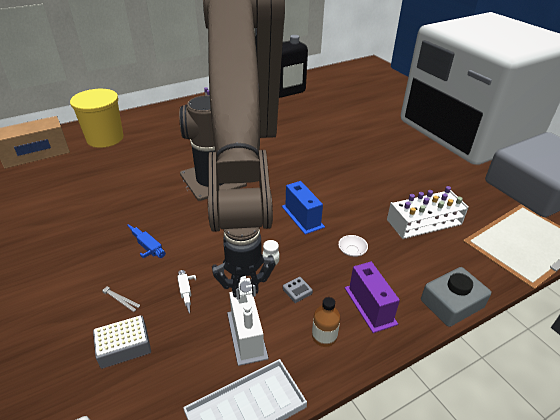

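The scene picture shows the pipette leaning in the gripper over the block at (245,290), with the slim one still standing at (248,315). I'll lift straight off the edge and carry it over to near the dish.

Request:
arm_command(
  series=[
    [[0,0,-0.02],0,0],
    [[0,0,-0.05],0,0],
    [[0,0,-0.08],0,0],
    [[0,0,-0.09],0,0],
    [[-0.01,-0.02,-0.09],0,0],
    [[-0.022,-0.06,-0.09],0,0],
    [[-0.037,-0.1,-0.09],0,0],
    [[-0.052,-0.14,-0.09],0,0],
    [[-0.067,-0.18,-0.09],0,0],
    [[-0.082,-0.22,-0.09],0,0],
  ],
)

```text
t: 16.7
eef_pos: [0.6679, 0.0381, 0.295]
tcp_rot: [0.991, -0.134, -0.002, -0.0]
contact_force: [0.3, -0.4, -1.5]
finger_gap: 0.344
gripper_force: 61.9
```

Request:
arm_command(
  series=[
    [[-0.015,-0.04,0],0,0],
    [[-0.03,-0.08,0],0,0],
    [[-0.043,-0.115,0],0,0],
    [[-0.052,-0.14,0],0,0],
    [[-0.057,-0.155,0],0,0],
    [[-0.057,-0.157,0.01],0,0],
    [[-0.057,-0.157,0.03],0,0],
    [[-0.057,-0.157,0.05],0,0],
    [[-0.057,-0.157,0.05],0,0],
    [[-0.057,-0.157,0.05],0,0],
  ],
)

```text
t: 17.95
eef_pos: [0.6568, 0.2011, 0.2472]
tcp_rot: [0.991, -0.135, -0.0, 0.0]
contact_force: [0.2, -0.3, -0.9]
finger_gap: 0.34
gripper_force: 61.9
```

```bash
cat > t2.py <<'E'
from h import *
import sys
for n in ['scene','top','wrist']:
    c,Rm,e,s=snap(n); save(c,sys.argv[1]+n+'.png'); print(s['t'],s['eef_pos'].round(4),s['tcp_rot'].round(3),s['finger_gap'])
    find(n,['pipette','dial_top','handle','dish','slim','stand'],Rm,e)
im=[cv2.imread('pics/'+sys.argv[1]+'scene.png')[130:330,230:430],cv2.imread('pics/'+sys.argv[1]+'wrist.png')[60:400,100:440]]
cv2.imwrite('pics/'+sys.argv[1]+'c.png',np.hstack([cv2.resize(i,(400,400),interpolation=cv2.INTER_CUBIC) for i in im]))
E
python3 t2.py d
```

```text
17.95 [0.6568 0.2011 0.2472] [ 0.991 -0.135 -0.     0.   ] 0.33994293634305633
scene pipette 0.82 [ 0.544 -0.296  0.011]
scene pipette 0.71 [ 0.121 -0.342  0.015]
scene pipette 0.69 [0.551 0.231 0.121]
scene dial_top 0.64 [0.674 0.196 0.268]
scene dial_top 0.54 [ 0.398 -0.266  0.015]
scene dial_top 0.39 [ 0.306 -0.289  0.011]
scene handle 0.83 [0.653 0.197 0.243]
scene handle 0.82 [ 0.42  -0.269  0.016]
scene handle 0.66 [ 0.274 -0.298  0.017]
scene dish 0.66 [ 0.554  0.23  -0.005]
scene dish 0.49 [ 0.609 -0.005 -0.   ]
scene stand 0.93 [0.304 0.18  0.   ]
scene stand 0.77 [ 0.63  -0.178  0.005]
scene stand 0.56 [0.708 0.15  0.001]
18.3 [0.6567 0.2017 0.248 ] [ 0.991 -0.135  0.001 -0.   ] 0.3397336834223826
top pipette 0.64 [ 0.119 -0.35   0.017]
top pipette 0.54 [ 0.535 -0.298  0.011]
top pipette 0.35 [ 0.551 -0.477  0.001]
top dial_top 0.62 [ 0.301 -0.296  0.013]
top dial_top 0.15 [ 0.609 -0.012  0.001]
top handle 0.74 [ 0.27  -0.302  0.013]
top handle 0.66 [ 0.416 -0.274  0.009]
top slim 0.47 [ 0.709 -0.207  0.009]
top stand 0.91 [ 0.632 -0.184  0.003]
top stand 0.9 [ 0.707  0.145 -0.002]
18.65 [0.6565 0.2017 0.2473] [ 0.991 -0.135 -0.     0.   ] 0.3418855181995407
wrist pipette 0.27 [ 0.61  -0.01   0.003]
wrist dial_top 0.57 [0.67  0.195 0.273]
wrist dish 0.69 [ 0.558  0.229 -0.001]
wrist stand 0.84 [ 0.706  0.149 -0.002]
wrist stand 0.57 [ 0.629 -0.181 -0.   ]
```

View pics/dc.png

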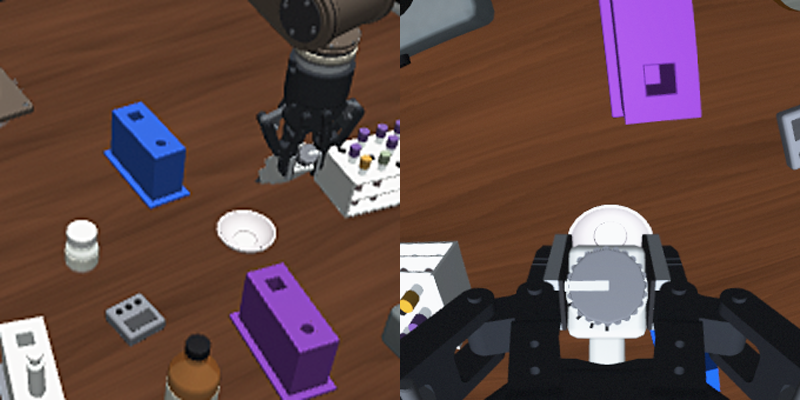

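The left half shows the pipette leaning with its nozzle near the dish. The right half shows the dial at (605,285) with its pointer still to +y, so it remains at 40. The tip is at about (0.551, 0.231, 0.121) and the lean is about 40°. A 5 mm correction and a 63 mm descent remain.

Request:
arm_command(
  series=[
    [[0.005,0,0.015],0,0],
    [[0.005,0,0.03],0,0],
    [[0.005,0,0.045],0,0],
    [[0.005,0,0.056],0,0],
    [[0.005,0,0.063],0,0],
    [[0.005,0,0.063],0,0],
    [[0.005,0,0.063],0,0],
    [[0.005,0,0.063],0,0],
    [[0.005,0,0.063],0,0],
    [[0.005,0,0.063],0,0],
  ],
)

```text
t: 20.25
eef_pos: [0.6614, 0.2003, 0.1846]
tcp_rot: [0.991, -0.135, 0.0, -0.0]
contact_force: [0.2, -0.2, -1.0]
finger_gap: 0.339
gripper_force: 61.9
```

```bash
python3 t2.py f | grep -v "tands"; python3 -c "
from h import *
s=robot.read_state(); print(s['contact_force'],abs(s['dq']).max())"
```

```text
20.25 [0.6614 0.2003 0.1846] [ 0.991 -0.135  0.    -0.   ] 0.33939179333542696
scene pipette 0.88 [ 0.54  -0.3    0.011]
scene pipette 0.55 [ 0.121 -0.344  0.014]
scene pipette 0.49 [0.558 0.231 0.061]
scene dial_top 0.58 [0.682 0.196 0.208]
scene dial_top 0.56 [ 0.399 -0.268  0.014]
scene dial_top 0.43 [ 0.303 -0.29   0.012]
scene handle 0.79 [0.659 0.198 0.18 ]
scene handle 0.73 [ 0.269 -0.301  0.016]
scene handle 0.66 [ 0.418 -0.266  0.013]
scene dish 0.62 [ 0.556  0.227 -0.001]
scene stand 0.84 [0.303 0.183 0.   ]
scene stand 0.8 [ 0.628 -0.178  0.004]
20.6 [0.6613 0.2003 0.1843] [ 0.991 -0.135 -0.     0.   ] 0.33957143367375353
top pipette 0.74 [ 0.116 -0.352  0.016]
top pipette 0.69 [ 0.537 -0.3    0.009]
top dial_top 0.58 [ 0.301 -0.298  0.013]
top dial_top 0.52 [ 0.396 -0.271  0.01 ]
top handle 0.97 [ 0.271 -0.304  0.014]
top handle 0.51 [ 0.418 -0.274  0.009]
top dish 0.45 [ 0.608 -0.01   0.001]
top slim 0.46 [ 0.709 -0.206  0.009]
top stand 0.41 [ 0.608 -0.013  0.001]
20.95 [0.6613 0.2003 0.1843] [ 0.991 -0.135 -0.    -0.   ] 0.34579923138113483
wrist pipette 0.25 [ 0.612 -0.007  0.003]
wrist dial_top 0.91 [0.675 0.197 0.21 ]
wrist dish 0.67 [0.565 0.518 0.006]
wrist stand 0.81 [ 0.706  0.147 -0.001]
[-0.68115145 -0.04536916 -2.00216872] 0.0007159664540635376
```

View pics/fc.png

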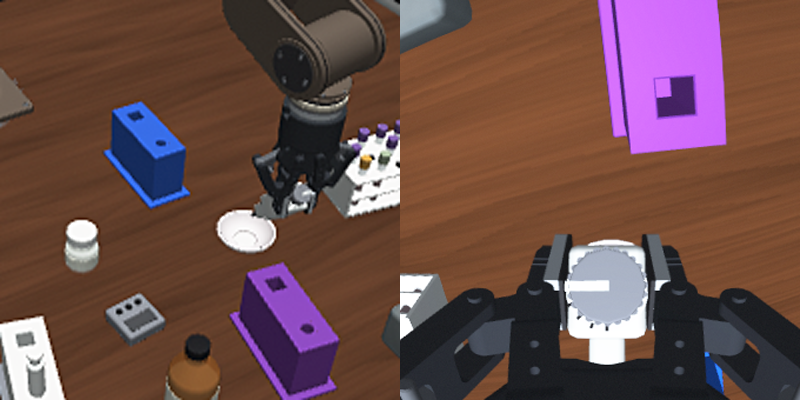

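The nozzle is about 6 cm above the work surface over the dish centre, at (250,212) in the left half. The dial pointer is still to +y, and the arm is at rest.

```bash
python3 -c "
from station import robot
print(robot.finish_job())"
```

```text
the job is handed in; nothing more can be done
None
```

I turned the dial to 40 in the holder, drew the pipette out and leaned it to about 40°, and handed the job in at about 21 s: it is held still, nozzle about 6 cm above the work surface over the dish centre (within about 4 mm), dial still on 40.

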